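# Reset the display cabinet's lights

### The job

The cabinet lights have tripped: on the low glass shelf, grip the bar-shaped spring-return reset knob, twist it clockwise (seen from above) all the way to its stop, hold it there for about a second, then let go so that it springs back to rest. Leave the round dimmer dial and the toggle switch on the neighbouring housings as they are.

Things in the scene. Friction and masses are not known exactly. Their poses are not given: they have to be found in the camera images.
- reset_knob (a joint): Spring-return knob angle (rad): 0 at rest, grows clockwise seen from above, hard stop at 1.0 (57 deg). A spring returns it to 0 when let go (0.03 N m at rest, 0.13 N m at the stop). Black upright bar 46 mm long, 14 wide, on a round skirt 42 across, 5 thick; top 40 mm above its fixed grey housing (84 x 84 mm, 40 high), whose top is 70 mm above the work surface. White ticks mark rest and stop.
- reset_grip (a point): Where to grip the reset knob: on its turning axis, 28 mm above the housing's top (23 above the skirt, 12 below the knob's top). Turns with the knob: x along the 46 mm bar (towards its white line), y across its 14 mm width (pinch along y, flat vertical sides), z up along the turning axis. The three like housings stand in a row across the shelf in any order, centres at least 140 mm apart.
- dimmer_mark (a point): End of the white line on top of the round black dimmer dial, 18 mm from its axis. The dial tapers from 48 to 36 mm across and is 30 mm high, on a fixed housing like the reset knob's. It turns about the vertical and stays where it is left. Leave it alone.
- toggle_tip (a point): Tip of a thin steel toggle switch pointing up, about 39 mm above the third housing. It tips either way and stays where it is left. Leave it alone. Also on the glass shelf (its top 30 mm above the work surface), at least 125 mm beyond any housing's centre in x: a ceramic quail and a capped glass jar, each under 105 mm tall.

How it is judged (in metres and radians):
On the way:
1. the reset knob is twisted clockwise to its stop (within 10 degrees) and held there for 0.3 s (value of joint reset_knob above 0.82 rad), for 0.3 s.
At the end, for the whole second after the job is handed in: After having been at its stop, the reset knob is let go and is back at rest within 10 degrees; the dimmer's mark is within 6 mm and the toggle's tip within 6 mm of where they started (value of joint reset_knob below 0.17 rad and distance of each of dimmer_mark, toggle_tip from where it was at the start of the episode below 0.006 m); the robot touches nothing.
It fails at once if the dimmer dial is turned (its mark moves more than 6 mm) (distance of dimmer_mark from where it was at the start of the episode above 0.006 m).
It fails at once if the toggle switch is tipped (its tip moves more than 6 mm) (distance of toggle_tip from where it was at the start of the episode above 0.006 m).
It also fails if it takes over 34 s, if anything falls off the work surface, if the arm or the gripper's body presses on something with over 40 N, if the wrist force passes 120 N, or if a joint passes its speed limit or range.

### The arm

A 7-joint arm with a two-finger parallel gripper is mounted at the origin on the work surface. World frame = base frame: x ahead of the robot, y to its left, z up, the work surface at z = 0. Lengths are in mm, angles in rad, forces in N, time in s.
With the tool pointing down it reaches from about 425 to 825 mm from the base axis. Payload 3.6 kg.
Tool frame: the origin (TCP) lies at the very end of the fingers, on their centre line; the grasp point (between the pads) lies r.grip_point_offset behind it (r.grip_point_offset is the distance from the TCP to the grasp point, in mm); z points along the fingers, y is the line along which they close (so a half turn about z gives the same grasp; the last joint's range is limited). The gripper opens to 85 mm and grips with 20 to 120 N. Pads are 22 mm wide; open, the fingers measure 114 mm over their backs; the gripper's body (76 mm by 85 mm) begins 54 mm behind the grasp point. The pads swing forward as they close: fully open they stand 13 mm farther back than shut.
Start: joints at [1.254, 0.615, -0.013, 1.423, 0.008, 1.103, -0.04], TCP at [186.38, -622.674, 198.597] pointing down, gripper open.
Joint ranges: [-3.12, 3.12], [-0.3, 2.06], [-1.34, 1.32], [0.26, 2.42], [-1.36, 4.5], [0.01, 1.98], [-2.84, 2.84]. Speed limits (rad/s): [2.79, 2.79, 3.14, 3.14, 3.14, 3.14, 3.14].

### API

Orientations are given as a unit quaternion [w, x, y, z].
In Python, from workcell import r gives the robot as it stands.
- The arm moves only by the tool step_arm, never from a script. Its argument "motion" is one flat list of numbers, 4 for each row, row after row: the shift along the tool's x, y, z in mm, then the turn about the tool's z in rad. In form: [tx, ty, tz, turn, tx, ty, tz, turn, ...]. A call has 1 to 20 rows; each row is the pose to reach, as a shift and turn from the pose commanded when the call began, along the tool's axes at that moment; what a row does not reach only later rows make up. A row lasts 1/12 s, in which the tool goes at most 41.7 mm and 7.16 degrees, less where a joint would pass 70% of its speed; a pose out of reach is approached as far as the arm can. A call with a gripper value outside its range is refused whole. "grip" is the closure, from 0 (fully open) to 1 (shut), set as the call begins (left out, the last holds). The fingers move at their own pace and stop on an object; "newtons" is the grip in N (left out, the last holds). Time passes only in rows, so rows that repeat a pose let the fingers close. It gives the time, the measured TCP pose, the force, the opening and the grip force at its end, in the units of the state.
- r.state(): the state, without advancing time (a new reading comes with each control period).
- r.grab_frame(name): name is "scene" or "top" or "wrist"; returns the picture (400x640x3 uint8, blue, green, red); there is no depth.
- r.camera_info(name): a dict with "fx", "fy", "cx", "cy" (pixels), "rvec" (rotation vector, rad) and "tvec" (3), from world to camera coordinates, as OpenCV has them. Camera axes: x right, y down, z forward; pixel columns grow to the right and rows downward; lengths in mm; the calibration is good to about 2 mm. A picture is of the moment at which its call begins: read the wrist's pose just before it. camera_info takes no time and is no camera call; for the wrist camera it gives the pose at the moment of the call.
- r.close_job(): hands the job in; it is judged then, once.
The state is a dict: "clock": time; "joint_positions": joint angles; "joint_velocities": joint speeds; "effort": joint torques, N m; "ee_pos": TCP position; "orientation": TCP orientation; "wrist_force": force on the tool from outside, world axes, zero at the start; "ft_torque": the same for the moment, N m; "grip_width": finger opening in mm; "finger_force": force on a finger pad.
Only numpy, scipy, OpenCV 4.12 (cv2) and the standard library are available. Lean on these libraries where they do the work, as an engineer would, in place of code of your own. Each camera call takes 0.05 s, during which the arm holds its last target. There are 200 camera calls.

## Working session

There is one attempt and no reset: what is moved stays moved. The work goes in short steps, Python scripts to look and compute and a tool call to move; the robot and the scene stay as the last step left them, time stands still between calls to the robot, and variables do not carry over. Pictures are saved under pics/ and viewed, at most 10 in all, crops included, and the job is handed in when it is done.

Besides the shell and the picture viewer there is one more tool, called after "Call:" as name(argument=value, ...) on one line, values as JSON. step_arm: Moves the arm, as the interface text tells. Its arguments: {"type":"object","properties":{"motion":{"type":"array"},"grip":{"type":"number"},"newtons":{"type":"number"}},"required":["motion"]}

```bash
mkdir -p pics; cat > h.py <<'E'
import cv2, numpy as np
from workcell import r
def ray(info,u,v):
    R=cv2.Rodrigues(np.array(info["rvec"],float))[0]; t=np.array(info["tvec"],float).ravel()
    d=R.T@np.array([(u-info["cx"])/info["fx"],(v-info["cy"])/info["fy"],1.]); return -R.T@t,d
def onz(info,u,v,z):
    o,d=ray(info,u,v); return o+d*(z-o[2])/d[2]
E
python3 - <<'E'
from h import *
print(r.state(), r.grip_point_offset)
for n in("top","scene"):
    cv2.imwrite(f"pics/{n}0.png",r.grab_frame(n)); i=r.camera_info(n); print(n,i, ray(i,320,200))
E
```

```text
{'clock': 0.0, 'joint_positions': array([ 1.25347341,  0.61595571, -0.01265499,  1.42494372,  0.00810195,
        1.10336705, -0.04038003]), 'joint_velocities': array([ 4.73027903e-04,  1.34283255e-05,  1.06054220e-03,  8.59879485e-04,
       -7.89118440e-04,  3.87724633e-04, -1.20924538e-03]), 'effort': array([-8.75885962e-05, -4.69219279e+01,  2.58949371e-01, -1.71036476e+01,
        9.88787360e-03,  9.60635341e-03, -2.73359042e-06]), 'ee_pos': array([ 186.16167421, -621.87064366,  197.39959756]), 'orientation': array([-1.29678622e-03,  9.89436877e-01,  1.44958426e-01, -1.99093836e-04]), 'wrist_force': array([-0.32373867,  0.03344532, -0.0010083 ]), 'ft_torque': array([ 0.01907857,  0.02848925, -0.0065771 ]), 'finger_force': 0.0, 'grip_width': 85.80680506028698} 18.700000000000003
top {'fx': 503.1605057501397, 'fy': 503.1605057501397, 'cx': 317.6803722710812, 'cy': 201.33091970135044, 'rvec': array([ 2.14237941, -2.14195291,  0.14680892]), 'tvec': array([  12.24573122,  566.1028067 , 1154.78015714])} (array([ 393.04895275,    2.35473678, 1224.60056058]), array([ 0.14731228,  0.00375323, -0.98909719]))
scene {'fx': 436.2473819660373, 'fy': 436.2473819660373, 'cx': 322.81338203493135, 'cy': 192.29438697722148, 'rvec': array([ 1.12917222,  2.49133947, -0.83356692]), 'tvec': array([ 356.64017547, -240.56489707, 1371.39882244])} (array([1018.36823775,  389.53908284,  936.47415871]), array([-0.45351671, -0.38354142, -0.80471868]))
```

View pics/top0.png

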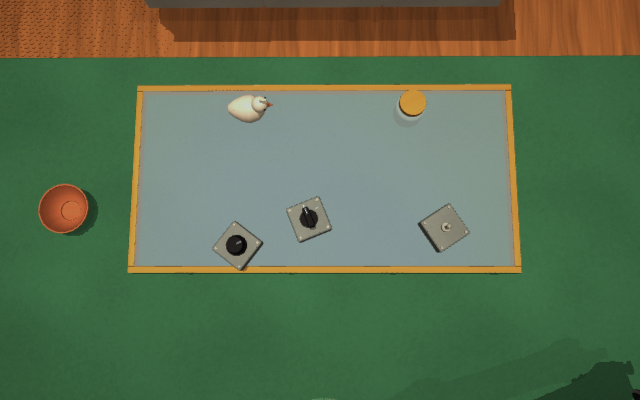

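View pics/scene0.png

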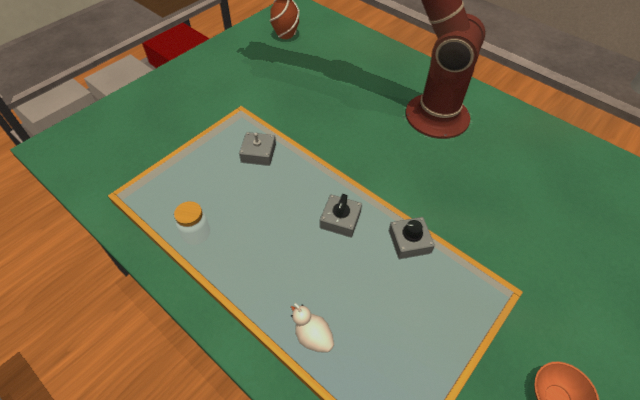

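The reset knob is the middle housing, at about (309,218) in the top view. The dimmer is at (236,245), the toggle at (446,227), and the quail and jar are behind. Next I'll zoom in on the knob.

```bash
python3 - <<'E'
from h import *
i=r.camera_info("top"); im=cv2.imread("pics/top0.png")
cv2.imwrite("pics/c1.png",cv2.resize(im[190:280,205:345],None,fx=5.6,fy=5.6,interpolation=cv2.INTER_CUBIC))
for n,u,v,z in(("reset hous",309,219,70),("dim",237,245,70),("tog",445,228,70),("quail",248,107,80),("jar",412,105,100)): print(n,onz(i,u,v,z).round(1))
hsv=cv2.cvtColor(im,cv2.COLOR_BGR2HSV)
m=((hsv[...,2]<60)).astype(np.uint8); m[:190]=0;m[245:]=0;m[:,:285]=0;m[:,335:]=0
c=max(cv2.findContours(m,0,1)[0],key=cv2.contourArea); print(cv2.contourArea(c),cv2.minAreaRect(c),cv2.boundingRect(c))
E
```

```text
reset hous [520.7  32.1  70. ]
dim [460.8 197.1  70. ]
tog [ 499.9 -280.3   70. ]
quail [786.1 177.1  80. ]
jar [ 783.3 -206.8  100. ]
219.5 ((308.1000061035156, 217.80003356933594), (17.88854217529297, 17.441329956054688), 26.56505012512207) (300, 207, 18, 21)
```

View pics/c1.png

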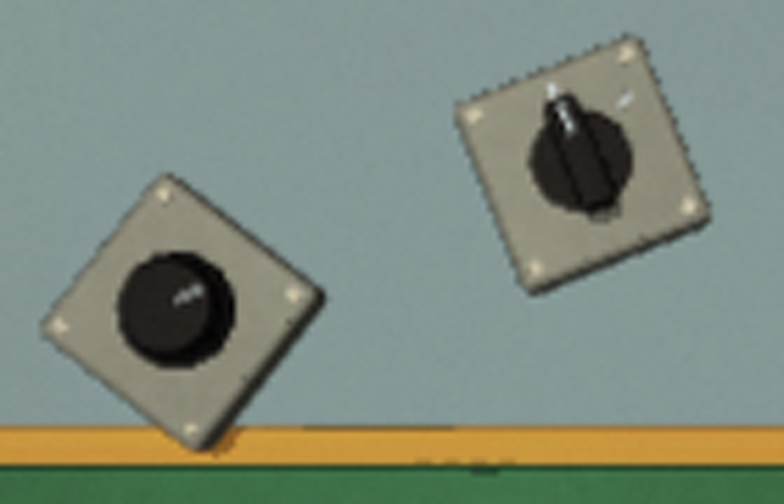

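The top view shows the knob axis at about (521, 32). The bar's white line points about 22.5° left of +x, and the stop tick is about 57° clockwise of it. I'll move above the knob now.

Call:
step_arm(motion=[508,-531,0,-0.1,508,-531,0,-0.1,508,-531,0,-0.1,508,-531,0,-0.1,508,-531,0,-0.1,508,-531,0,-0.1,508,-531,0,-0.1,508,-531,0,-0.1,508,-531,0,-0.1,508,-531,0,-0.1,508,-531,0,-0.1,508,-531,0,-0.1,508,-531,0,-0.1,508,-531,0,-0.1,508,-531,0,-0.1,508,-531,0,-0.1,508,-531,0,-0.1,508,-531,0,-0.1,508,-531,0,-0.1,508,-531,0,-0.1], grip=0)

```text
clock: 1.77
ee_pos: [520.7, 33.6, 198.1]
orientation: [-0.0, 0.981, 0.196, -0.001]
wrist_force: [0.2, -0.7, 0.1]
grip_width: 85.7
finger_force: 0.0
```

Call:
step_arm(motion=[0,0,0,0,0,0,0,0,0,0,0,0,0,0,0,0])

```text
clock: 2.1
ee_pos: [520.4, 30.2, 198.7]
orientation: [0.0, 0.981, 0.193, -0.0]
wrist_force: [0.0, -0.7, 0.1]
grip_width: 85.5
finger_force: 0.0
```

```bash
python3 - <<'E'
from h import *
s=r.state(); i=r.camera_info("wrist"); f=r.grab_frame("wrist"); cv2.imwrite("pics/w1.png",f)
print(s["clock"],s["ee_pos"],s["orientation"],s["joint_positions"]); print(ray(i,320,200))
np.savez("w1.npz",**i)
E
```

```text
2.1 [520.44547246  30.21176221 198.69680369] [ 2.17758564e-04  9.81213069e-01  1.92927051e-01 -1.40336633e-04] [ 0.03755441  0.42181334 -0.19820187  1.78937485  0.10052103  0.94041208
 -1.38558167]
(array([596.77310524,  61.81820697, 373.72515971]), array([-0.30170036, -0.12629128, -0.94501788]))
```

View pics/w1.png

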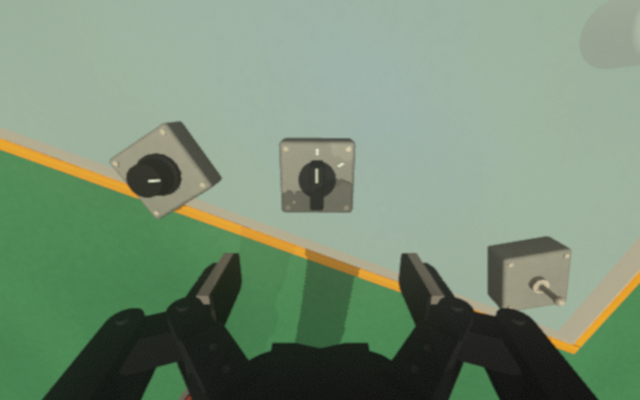

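The wrist view shows the reset housing with corners near (280,138)–(354,212). The knob's white line runs (317,168)–(317,183), the rest tick is at (317,152), and the stop tick is at (340,164).

```bash
python3 - <<'E'
from h import *
i=dict(np.load("w1.npz")); f=cv2.imread("pics/w1.png")
g=cv2.cvtColor(f,cv2.COLOR_BGR2GRAY)
m=(g>190).astype(np.uint8); m[:,:270]=0;m[:,365:]=0;m[:135]=0;m[216:]=0
m2=np.zeros_like(m); m2[141:210,283:351]=1
n,_,st,ce=cv2.connectedComponentsWithStats(m*m2)
for k in range(1,n):
    if st[k,4]>3: print(st[k],ce[k].round(1),onz(i,*ce[k],70).round(1),"z110",onz(i,*ce[k],110).round(1))
P=[onz(i,u,v,70) for u,v in((279.5,138.5),(354.5,138.5),(353,212),(280,212))]
print(np.round(P,1),np.mean(P,0).round(1))
for a,b in((0,3),(1,2)): d=P[a]-P[b]; print(np.degrees(np.arctan2(d[1],d[0])),np.linalg.norm(d))
a,b=onz(i,317,168,110),onz(i,317,183,110); d=a-b; print("line",a,b,np.degrees(np.arctan2(d[1],d[0])))
E
```

```text
[346 147   5   4  14] [348.2 148.6] [566.2  15.2  70. ] z110 [570.2  21.4 110. ]
[316 149   3   6  15] [316.8 151.5] [550.4  45.7  70. ] z110 [556.5  47.9 110. ]
[338 163   5   4  12] [340.1 164.7] [546.6  16.3  70. ] z110 [553.2  22.3 110. ]
[[548.1  88.1  70. ]
 [578.7  13.4  70. ]
 [500.7 -20.3  70. ]
 [468.2  59.1  70. ]] [523.9  35.1  70. ]
19.9794113459921 85.03052303194846
23.375503918574072 85.02334878377337
line [541.79373367  41.67593425 110.        ] [527.85489753  36.02370425 110.        ] 22.072666992276332
```

Call:
step_arm(motion=[2,-1,40,0,2,-1,75,0,2,-1,100,0,2,-1,110,0,2,-1,116,0,2,-1,116,0,2,-1,116,0,2,-1,116,0])

```text
clock: 2.82
ee_pos: [523.7, 33.5, 84.2]
orientation: [0.0, 0.981, 0.194, 0.002]
wrist_force: [1.0, 0.6, 0.2]
grip_width: 85.6
finger_force: 0.0
```

```bash
python3 - <<'E'
from h import *
s=r.state(); f=r.grab_frame("wrist"); cv2.imwrite("pics/w2.png",f); print(s["ee_pos"],s["wrist_force"])
s=r.state(); print(s["ee_pos"])
E
```

```text
[523.70063244  33.50272774  84.24908039] [0.96821018 0.64442621 0.15768694]
[523.62137503  33.50022857  84.23960247]
```

View pics/w2.png

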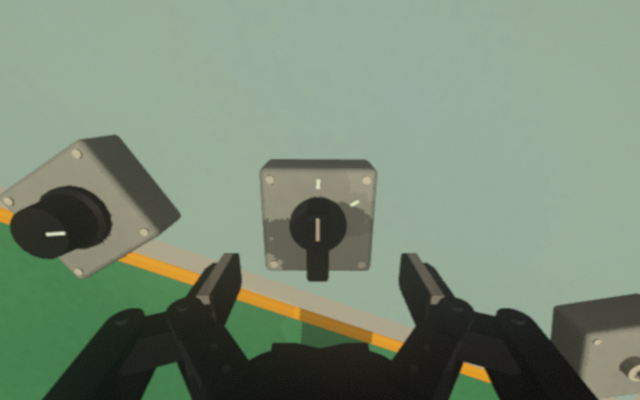

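The bar (column 318) is centred between the pads (columns 240 and 401). I'll close on it.

Call:
step_arm(motion=[0,0,2,0,0,0,2,0,0,0,2,0,0,0,2,0,0,0,2,0,0,0,2,0,0,0,2,0,0,0,2,0,0,0,2,0,0,0,2,0,0,0,2,0,0,0,2,0], grip=1, newtons=60)

```text
clock: 3.87
ee_pos: [522.2, 33.4, 80.6]
orientation: [-0.0, 0.981, 0.194, -0.0]
wrist_force: [-1.3, -0.6, -0.3]
grip_width: -0.3
finger_force: 0.0
```

The fingers closed on nothing, so I'll look again.

```bash
python3 - <<'E'
from h import *
w=r.grab_frame("wrist"); s=r.grab_frame("scene"); t=r.grab_frame("top"); print(r.state())
a=cv2.resize(s[170:270,290:450],(400,250),interpolation=2); b=cv2.resize(t[180:280,230:390],(400,250),interpolation=2)
cv2.imwrite("pics/m3.png",np.vstack([cv2.resize(w[100:],(800,344)),np.hstack([a,b])]))
E
```

```text
{'clock': 4.0167, 'joint_positions': array([ 0.0068618 ,  0.58083461, -0.16845036,  1.91890301,  0.15173101,
        0.65391622, -1.43510218]), 'joint_velocities': array([-0.00068744,  0.00112646, -0.00026778,  0.00020236, -0.00065892,
        0.0006021 , -0.00057126]), 'effort': array([ 6.15524664e-05, -3.96868086e+01, -1.28843274e+00, -1.15401551e+01,
        6.66308741e-03,  1.03084072e-03, -1.29779502e-05]), 'ee_pos': array([522.25101305,  33.39549931,  80.65025224]), 'orientation': array([-2.50139145e-05,  9.80967372e-01,  1.94172643e-01,  1.66104797e-05]), 'wrist_force': array([-0.10305039,  0.03493008, -0.64699251]), 'ft_torque': array([ 0.03446114, -0.06314734,  0.01126194]), 'finger_force': 0.0, 'grip_width': 0.12893747323509447}
```

View pics/m3.png

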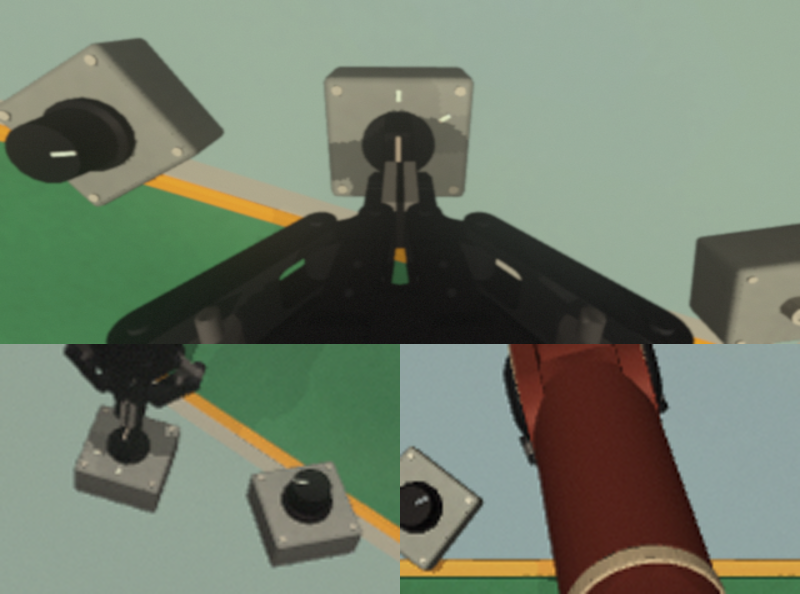

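```bash
python3 - <<'E'
from h import *
w=r.grab_frame("wrist"); s=r.grab_frame("scene")
a=cv2.resize(w[170:330,250:390],(525,600),interpolation=2); b=cv2.resize(s[150:240,315:365],(275,495),interpolation=2)
b=cv2.copyMakeBorder(b,0,105,0,0,0)
c=np.hstack([a,b]); cv2.imwrite("pics/m4.png",np.clip(c.astype(float)*1.6,0,255).astype(np.uint8))
E
```

```text
(no output)
```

View pics/m4.png

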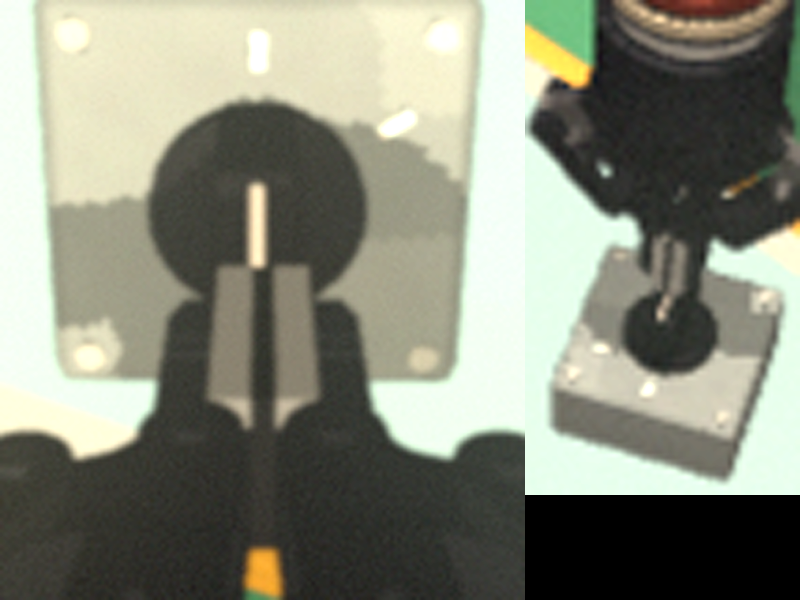

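```bash
python3 - <<'E'
from h import *
i=r.camera_info("wrist"); e=r.state()["ee_pos"]; print(e)
ex=np.array([.9245,.381,0]); ey=np.array([.381,-.9245,0])
def px(x,y): return 250+x/3.75,170+y/3.75
for n,(x,y) in dict(tipL=(235,265),tipR=(292,265),topL=(230,400),line0=(257,182),line1=(257,268),skirttop=(257,100),skL=(149,210),skR=(366,210),tick=(259,50),c1=(72,35),c2=(443,35),c3=(90,357),c4=(421,357)).items():
    print(n,[(z,(ex@(onz(i,*px(x,y),z)-e)).round(1),(ey@(onz(i,*px(x,y),z)-e)).round(1)) for z in (70,75,81,100,110)])
# project TCP and grip pt
R,t=i["rvec"],i["tvec"]
for dx,dz in((0,0),(11,0),(11,18.7),(11,37)): print(dx,dz,cv2.projectPoints((e+dx*ex+[0,0,dz])[None],np.array(R),np.array(t),np.array([[i["fx"],0,i["cx"]],[0,i["fy"],i["cy"]],[0,0,1]]),None)[0].ravel())
E
```

```text
[522.2721129   33.39330188  80.64626516]
tipL [(70, np.float64(-13.7), np.float64(-5.3)), (75, np.float64(-11.1), np.float64(-5.2)), (81, np.float64(-8.0), np.float64(-5.0)), (100, np.float64(1.8), np.float64(-4.5)), (110, np.float64(7.0), np.float64(-4.2))]
tipR [(70, np.float64(-13.7), np.float64(6.0)), (75, np.float64(-11.1), np.float64(5.8)), (81, np.float64(-8.0), np.float64(5.6)), (100, np.float64(1.8), np.float64(5.0)), (110, np.float64(7.0), np.float64(4.7))]
topL [(70, np.float64(-45.0), np.float64(-6.6)), (75, np.float64(-41.6), np.float64(-6.4)), (81, np.float64(-37.5), np.float64(-6.2)), (100, np.float64(-24.4), np.float64(-5.6)), (110, np.float64(-17.5), np.float64(-5.2))]
line0 [(70, np.float64(4.1), np.float64(-0.9)), (75, np.float64(6.2), np.float64(-0.9)), (81, np.float64(8.8), np.float64(-0.9)), (100, np.float64(16.8), np.float64(-0.8)), (110, np.float64(21.0), np.float64(-0.8))]
line1 [(70, np.float64(-14.4), np.float64(-0.9)), (75, np.float64(-11.8), np.float64(-0.9)), (81, np.float64(-8.6), np.float64(-0.9)), (100, np.float64(1.3), np.float64(-0.8)), (110, np.flo
[... 1221 characters left out ...]
.float64(36.3), np.float64(31.4)), (100, np.float64(41.4), np.float64(27.9)), (110, np.float64(44.0), np.float64(26.1))]
c3 [(70, np.float64(-34.7), np.float64(-35.2)), (75, np.float64(-31.5), np.float64(-34.3)), (81, np.float64(-27.7), np.float64(-33.1)), (100, np.float64(-15.8), np.float64(-29.6)), (110, np.float64(-9.4), np.float64(-27.7))]
c4 [(70, np.float64(-34.7), np.float64(32.7)), (75, np.float64(-31.6), np.float64(31.8)), (81, np.float64(-27.8), np.float64(30.7)), (100, np.float64(-15.8), np.float64(27.4)), (110, np.float64(-9.5), np.float64(25.6))]
0 0 [319.8095315  230.04593407]
11 0 [319.81126934 215.31969049]
11 18.7 [319.85832556 226.82153221]
11 37 [319.91487218 240.64308863]
```

```bash
python3 - <<'E'
from h import *
w,s=r.camera_info("wrist"),r.camera_info("scene")
def tri(a,b):
    o1,d1=ray(w,*a); o2,d2=ray(s,*b); A=np.stack([d1,-d2],1); k=np.linalg.lstsq(A,o2-o1,rcond=None)[0]
    p,q=o1+k[0]*d1,o2+k[1]*d2; return ((p+q)/2).round(1),np.linalg.norm(p-q).round(1)
print("tip",tri((320,240.7),(315+665/5.5-525/5.5,150+290/5.5)))
print("padtop",tri((320,277),(315+(670-525)/5.5,150+235/5.5)))
print("line end",tri((318.5,218.5),(315+(660-525)/5.5,150+318/5.5)))
print("tick",tri((319,183.5),(315+(648-525)/5.5,150+387/5.5)))
E
```

```text
tip (array([527.7,  36.3, 109.8]), np.float64(2.1))
padtop (array([525.5,  35.2, 143.9]), np.float64(3.2))
line end (array([538.9,  42.4, 106.8]), np.float64(2.9))
tick (array([549.3,  46.5,  70.4]), np.float64(2.8))
```

Triangulation puts the real fingertips at about z=110–115, although the reported TCP is 80.6. They closed just above the knob with no contact. I'll open, go 22 mm lower and close again.

Call:
step_arm(motion=[0,0,0,0,0,0,0,0,0,0,0,0,0,0,0,0,0,0,0,0,0,0,0,0,0,0,0,0,0,0,0,0,0,0,5,0,0,0,10,0,0,0,15,0,0,0,19,0,0,0,22,0,0,0,22,0,0,0,22,0], grip=0)

```text
clock: 5.37
ee_pos: [522.1, 33.4, 58.3]
orientation: [-0.0, 0.981, 0.194, -0.0]
wrist_force: [0.0, -0.1, -0.5]
grip_width: 85.2
finger_force: 0.0
```

Call:
step_arm(motion=[0,0,0,0,0,0,0,0,0,0,0,0,0,0,0,0,0,0,0,0,0,0,0,0,0,0,0,0,0,0,0,0,0,0,0,0,0,0,0,0], grip=1, newtons=40)

```text
clock: 6.2
ee_pos: [521.9, 34.3, 59.0]
orientation: [-0.0, 0.981, 0.194, -0.0]
wrist_force: [-2.1, 2.6, 5.7]
grip_width: 13.2
finger_force: 42.6
```

It's gripped: width 13.2 mm, 43 N. Now I'll twist clockwise and hold.

Call:
step_arm(motion=[0,0,0,0.08,0,0,0,0.16,0,0,0,0.25,0,0,0,0.34,0,0,0,0.43,0,0,0,0.52,0,0,0,0.61,0,0,0,0.7,0,0,0,0.79,0,0,0,0.87,0,0,0,0.94,0,0,0,0.98,0,0,0,1.0,0,0,0,1.0,0,0,0,1.0,0,0,0,1.0], newtons=60)

```text
clock: 7.53
ee_pos: [521.9, 34.4, 59.0]
orientation: [-0.0, 0.954, -0.299, -0.001]
wrist_force: [-2.1, 3.2, 5.7]
grip_width: 12.3
finger_force: 63.1
```

```bash
python3 - <<'E'
from h import *
s=r.state(); w=r.grab_frame("wrist"); sc=r.grab_frame("scene"); print(s["clock"],s["ft_torque"],s["wrist_force"],s["grip_width"],s["joint_positions"][6],s["orientation"])
a=cv2.resize(w[140:320,230:410],(500,500),interpolation=2); b=cv2.resize(sc[150:240,310:360],(278,500),interpolation=2)
cv2.imwrite("pics/m5.png",np.clip(np.hstack([a,b]).astype(float)*1.5,0,255).astype(np.uint8))
E
```

```text
7.5333 [0.56111973 0.51987334 0.08395874] [-2.10964584  3.15719141  5.71217578] 12.29340280754762 -2.1555894801100814 [-3.14461917e-04  9.54302776e-01 -2.98840811e-01 -5.32367319e-04]
```

View pics/m5.png

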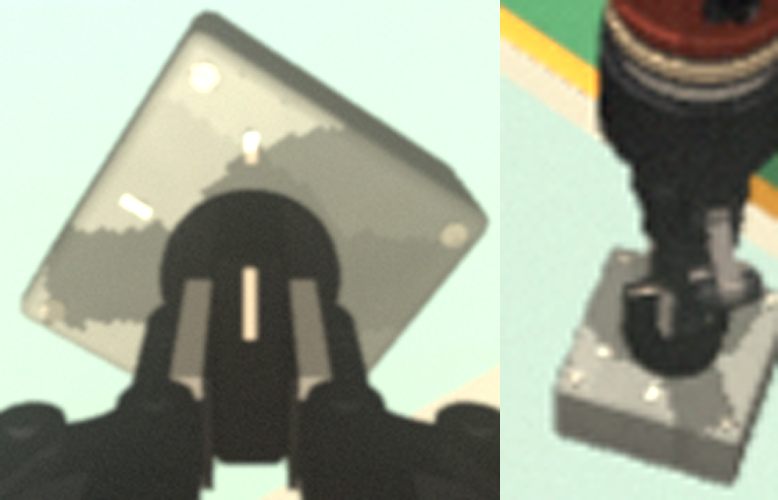

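The knob's white line (250,305) now points at the stop tick (250,145). I'll hold a little longer, then open, then lift.

Call:
step_arm(motion=[0,0,0,0.02,0,0,0,0.02,0,0,0,0.02,0,0,0,0.02,0,0,0,0.02,0,0,0,0.02,0,0,0,0.02,0,0,0,0.02,0,0,0,0.02,0,0,0,0.02,0,0,0,0.02,0,0,0,0.02])

```text
clock: 8.63
ee_pos: [521.9, 34.4, 59.0]
orientation: [-0.0, 0.951, -0.308, -0.001]
wrist_force: [-1.7, 2.9, 5.5]
grip_width: 12.6
finger_force: 63.2
```

Call:
step_arm(motion=[0,0,0,0,0,0,0,0,0,0,0,0,0,0,0,0,0,0,0,0,0,0,0,0,0,0,0,0,0,0,0,0,0,0,0,0,0,0,0,0,0,0,0,0], grip=0)

```text
clock: 9.55
ee_pos: [522.3, 33.4, 58.7]
orientation: [-0.0, 0.951, -0.309, 0.0]
wrist_force: [0.2, -0.5, -0.1]
grip_width: 85.6
finger_force: 0.0
```

Call:
step_arm(motion=[0,0,-20,0,0,0,-50,0,0,0,-80,0,0,0,-110,0,0,0,-130,0,0,0,-140,0,0,0,-140,0,0,0,-140,0,0,0,-140,0])

```text
clock: 10.3
ee_pos: [521.3, 33.4, 197.5]
orientation: [0.0, 0.951, -0.309, -0.001]
wrist_force: [-0.8, -0.4, -0.7]
grip_width: 85.2
finger_force: 0.0
```

```bash
python3 - <<'E'
from h import *
s=r.state(); w=r.grab_frame("wrist"); print(s["clock"],s["wrist_force"],s["grip_width"],s["ee_pos"])
cv2.imwrite("pics/w6.png",w)
E
```

```text
10.3 [-0.84304804 -0.4381698  -0.7034934 ] 85.23146251592186 [521.28576551  33.37860224 197.53266069]
```

View pics/w6.png

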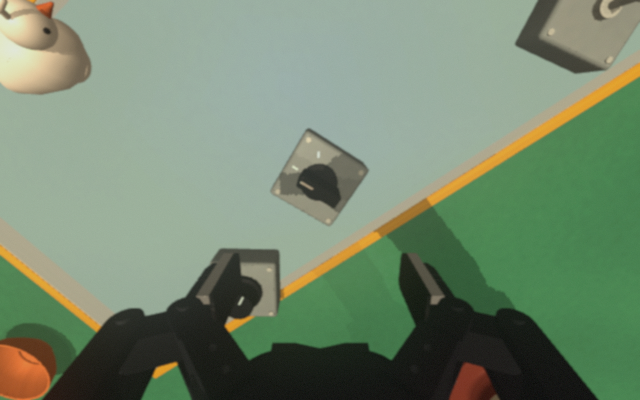

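The knob has sprung back: its line at (305,184) points to the rest tick at (295,168). The arm is clear and the neighbouring controls look untouched.

```bash
python3 -c "
from workcell import r
print(r.close_job())"
```

```text
the job is handed in; nothing more can be done
None
```

I twisted the reset knob clockwise to its stop, held it there for over a second and let go; it sprang back to rest, the dimmer and toggle were not touched, and the job is handed in (no verdict was returned).

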